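# Turn the back-to-front dispenser round in its rack and open its cap

### The job

The red-banded dispenser box was put into the rack back to front, and the pepper mill stands in its way. Stand the mill upright wholly on the round cork mat, then draw the red box right out, set it down on the worktop and let go, and take it by its other end to slide it fully home in the same bay with its cap at the front. Only then flip its cap well open, leave it open, and disturb nothing else.

Things in the scene. Friction and masses are not known exactly. Their poses are not given: they have to be found in the camera images.
- rack: Fixed low steel rack, 105 deep (x), 326 wide (y), 88 high: three bays side by side, open to the front (-x, towards the robot), roofed by a 10 mm shelf (underside 78 up). Origin: on the worktop under the middle of the shelf's front edge; x points into the bays. Bays centred at y = -105, 0, +105 mm, 62 wide between 43 mm plywood walls; their floor is the worktop.
- bay_mouth (a point): Middle of the middle bay's mouth, on the worktop. 95 mm inside stands a rigid back wall that ends all three bays. A box fully home touches it (within about 5 mm): the box's origin is then 10 mm inside the shelf's front edge and its other end sticks out 75 mm.
- box: Loose white dispenser box with red bands and cap, 170 long (x), 50 wide (y), 40 high, 0.19 to 0.35 kg. Origin: centre of its underside. Its own -x end is the front, with the flip cap; +x is the plain tail with a wide red band. It starts nearly home in one of the bays, the capped end inside, 76 to 83 mm of the tail sticking out. It can be dragged along the worktop.
- cap_hinge (a point): Middle of the cap's hinge line on the red box's top: 48 mm behind the front end, 40 mm above the underside; the line runs along the box's y.
- cap (a joint): Angle of the red cap: 0 shut, growing as it swings up and back to the tail, stop at 1.75. Plate 46 long, 46 wide, 5 thick on the box's top at its front end; at its front edge an upright tab, 12 wide (box's y) by 14 long, middle 39 from the hinge, its top 69 above the worktop when shut. A stiff hinge (0.03 N m), no latch: it stays where it is left.
- mill: Dark wooden pepper mill, 130 high, standing just in front of the red box's tail (10 to 35 mm gap). Foot 52 in diameter; straight neck 36 in diameter from 55 to 104 mm up; head 44 in diameter above. Origin: centre of its underside. About 0.22 kg.
- mat: Fixed round cork mat, 130 in diameter, 6 thick, on the worktop to the left or right of the rack's front. Origin: centre of its underside.
- box_blue: Loose neighbour box like the red one but with blue bands, right way round in another bay, its cap open (its top about 90 above the worktop). Origin as for the red box. To be left alone.
- box_yellow: The same with yellow bands, in the remaining bay. To be left alone.
- pot: Loose open steel pot, 96 in diameter, 85 high, with two side handles, on the side away from the cork mat. Origin: centre of its underside. To be left alone.
- oil: Loose green glass bottle, 60 in diameter, 190 high, left of the rack. Origin: centre of its underside. To be left alone.
- bowl: Loose white bowl, 140 in diameter, 55 high, right of the rack. Origin: centre of its underside. To be left alone.

How it is judged:
On the way, in this order (a step that is already met when the one before it is completed fails the run):
1. the mill stands upright on the cork mat, let go, while the red box is still in the rack (horizontal distance between mill and mat below 0.04 m and angle between mill's own z axis and vertical below 0.1 rad and z of mill in the frame of mat between 0.002 and 0.012 m and contact force between the fingers and mill below 0.1 N and x of cap_hinge in the frame of rack above 0 m), for 0.2 s.
2. the red box is wholly out of the rack, flat on the worktop and let go, its cap shut (x of box in the frame of rack below -0.075 m and x of cap_hinge in the frame of rack below -0.045 m and height (world z) of box below 0.006 m and angle between box's own z axis and vertical below 0.06 rad and contact force between the fingers and box below 0.1 N and linear speed of box below 0.02 m/s and value of joint cap below 0.3 rad), for 0.2 s.
3. the red box is fully home with its cap at the front, the cap still shut (x of box in the frame of rack between 0.004 and 0.016 m and y of box in the frame of rack between -0.13 and 0.13 m and height (world z) of box below 0.006 m and x of cap_hinge in the frame of rack between -0.036 and -0.018 m and angle between box's own z axis and vertical below 0.06 rad and value of joint cap below 0.3 rad), for 0.2 s.
At the end, for the whole second after the job is handed in: The mill stands upright within 40 mm of the cork mat's centre, at rest; the red box lies flat in a bay with its front end outward, within about 6 mm of fully home, at rest; its cap is open by more than 0.9 rad (horizontal distance between mill and mat below 0.04 m and angle between mill's own z axis and vertical below 0.1 rad and z of mill in the frame of mat between 0.002 and 0.012 m and x of box in the frame of rack between 0.004 and 0.016 m and y of box in the frame of rack between -0.13 and 0.13 m and height (world z) of box below 0.006 m and x of cap_hinge in the frame of rack between -0.036 and -0.018 m and angle between box's own z axis and vertical below 0.06 rad and linear speed of each of box, mill below 0.01 m/s and value of joint cap above 0.9 rad); the robot touches nothing.
It fails at once if the mill is tipped over (angle between mill's own z axis and vertical above 0.6 rad).
It fails at once if the red box is tipped over (angle between box's own z axis and vertical above 0.6 rad).
It fails at once if a neighbour box is shifted by more than 20 mm (distance of any of box_blue, box_yellow from where it was at the start of the episode above 0.02 m).
It fails at once if the pot, the oil bottle or the bowl is shifted by more than 20 mm (distance of any of pot, oil, bowl from where it was at the start of the episode above 0.02 m).
It also fails if it takes over 72 s, if anything falls off the work surface, if the arm or the gripper's body presses on something with over 40 N, if the wrist force passes 120 N, or if a joint passes its speed limit or range.

### The arm

A 7-joint arm with a two-finger parallel gripper is mounted at the origin on the work surface. World frame = base frame: x ahead of the robot, y to its left, z up, the work surface at z = 0. Lengths are in m, angles in rad, forces in N, time in s.
With the tool pointing down it reaches from about 0.4 to 0.85 m from the base axis. Payload 4.5 kg.
Tool frame: the origin (TCP) lies at the very end of the fingers, on their centre line; the grasp point (between the pads) lies 19 mm behind it; z points along the fingers, y is the line along which they close (so a half turn about z gives the same grasp; the last joint's range is limited). The gripper opens to 85 mm and grips with 20 to 120 N. Pads are 22 mm wide; open, the fingers measure 114 mm over their backs; the gripper's body (76 mm by 85 mm) begins 54 mm behind the grasp point. The pads swing forward as they close: fully open they stand 13 mm farther back than shut.
Start: joints at [-1.085, 0.689, -0.195, 1.565, 0.157, 0.902, -0.215], TCP at [0.273, 0.562, 0.231] pointing down, gripper open.
Joint ranges: [-3.01, 3.01], [-0.46, 2.08], [-1.47, 1.51], [0.13, 2.56], [-1, 4.14], [0.04, 2.09], [-2.66, 2.66]. Speed limits (rad/s): [2.57, 2.57, 3.14, 3.14, 3.14, 3.14, 3.14].

### API

Orientations are given as a unit quaternion [w, x, y, z].
In Python, from workcell import r gives the robot as it stands.
- The arm moves only by the tool shift_gripper, called after "Emit:" in YAML: its name, and indented under it one key for each argument. Schema: {"type":"object","properties":{"increments":{"type":"array","items":{"type":"object","properties":{"d":{"type":"array","items":{"type":"number"},"minItems":3,"maxItems":3},"rot":{"type":"array","items":{"type":"number"},"minItems":3,"maxItems":3}},"additionalProperties":false},"minItems":1,"maxItems":12},"finger_gap":{"type":"number"},"clamp_n":{"type":"number"},"only":{"type":"string"},"quiet":{"type":"boolean"},"lines":{"type":"string"}},"required":["increments"],"additionalProperties":false}. increments is a list of rows, 1 to 12 of them, each an object with the fields d (a list: dx, dy, dz in shares of the most that a row can go, 1 being 50 mm), rot (a list: a rotation vector rx, ry, rz in units of 0.25 rad); a field left out counts as zero; each row shifts and turns the commanded pose from where the row before left it, along the tool's axes as they then stand; what a row does not reach is not made up. A row lasts 1/10 s, in which the tool goes at most 0.05 m and 0.15 rad, less where a joint would pass 70% of its speed; a pose out of reach is approached as far as the arm can. finger_gap is the finger opening in m, set as the call begins (left out keeps the last). The fingers move at their own pace and stop on an object; clamp_n is the grip in N (left out, the last holds). Time passes only in rows, so rows that do not move let the fingers close. The tool returns the time, the measured TCP pose, the force, the opening and the grip force at its end. only (a regular expression) keeps the lines of the reply that match it, lines (a string "A,B") keeps lines A to B, and quiet returns only ok. Input that does not fit is refused with a message, and nothing moves.
- r.get_state(): the state, without advancing time (a new reading comes with each control period).
- r.camera(name): name is "scene" or "top"; returns the picture (400x640x3 uint8, red, green, blue); there is no depth.
- r.camera_info(name): a dict with "K" (3x3 intrinsics, pixels), "k1" (the pictures are not rectified: a ray, as slopes to the right and down, at radius r is drawn at 1 + k1 r^2 times it, then the intrinsics apply), "cam_to_world" (4x4, takes a point from camera to world coordinates). Camera axes: x right, y up, looking along -z (the intrinsics and any distortion apply to the point x, -y, -z); pixel columns grow to the right and rows downward; lengths in m; the calibration is good to about 2 mm. A picture is of the moment at which its call begins. camera_info takes no time and is no camera call.
- r.hand_in(): hands the job in; it is judged then, once.
The state is a dict: "time_s": time; "joints": joint angles; "qd": joint speeds; "joint_torque": joint torques, N m; "tcp_pos": TCP position; "eef_rot": TCP orientation; "force": force on the tool from outside, world axes, zero at the start; "wrist_torque": the same for the moment, N m; "width": finger opening in m; "grasp_force": force on a finger pad.
Only numpy, scipy, OpenCV 4.12 (cv2) and the standard library are available. Lean on these libraries where they do the work, as an engineer would, in place of code of your own. Each camera call takes 0.05 s, during which the arm holds its last target. There are 200 camera calls.

## Working session

There is one attempt and no reset: what is moved stays moved. The work goes in short steps, Python scripts to look and compute and a tool call to move; the robot and the scene stay as the last step left them, time stands still between calls to the robot, and variables do not carry over. Pictures are saved under pics/ and viewed, at most 10 in all, crops included, and the job is handed in when it is done.

```bash
ls; mkdir -p pics
```

Run:
```python
from workcell import r
import cv2,json
for n in("scene","top"):
    cv2.imwrite(f"pics/{n}0.png",r.camera(n)[:,:,::-1]); i=r.camera_info(n); print(n,i)
print(r.get_state())
```

```text
pics
workcell.py
scene {'K': array([[424.64996831,   0.        , 311.49961325],
       [  0.        , 424.64996831, 200.44886663],
       [  0.        ,   0.        ,   1.        ]]), 'k1': -0.04456722397667995, 'cam_to_world': array([[ 0.70455311, -0.55133516,  0.44680471,  1.10471962],
       [ 0.70960724,  0.5543527 , -0.43491453, -0.49470144],
       [-0.00790372,  0.62347625,  0.78180234,  0.93446768],
       [ 0.        ,  0.        ,  0.        ,  1.        ]])}
top {'K': array([[405.06487104,   0.        , 318.62688391],
       [  0.        , 405.06487104, 197.76774125],
       [  0.        ,   0.        ,   1.        ]]), 'k1': 0.02111175843268178, 'cam_to_world': array([[ 1.07522693e-02,  9.82925829e-01, -1.83687785e-01,
         4.17931576e-01],
       [-9.99939261e-01,  1.10140612e-02,  4.04974993e-04,
        -6.11459292e-03],
       [ 2.42120888e-03,  1.83672274e-01,  9.82984554e-01,
         1.12067813e+00],
       [ 0.00000000e+00,  0.00000000e+00,  0.00000000e+00,
         1.00000000e+00]])}
{'time_s': 0.1, 'joints': array([-1.08517636,  0.68990182, -0.19455643,  1.5662837 ,  0.15726651,
        0.90252931, -0.21509259]), 'qd': array([-8.93266715e-05, -4.03119898e-03,  1.62654773e-05, -2.85191675e-03,
        1.08262742e-03,  4.18192530e-05,  5.05437259e-04]), 'joint_torque': array([-3.45964538e-03, -5.40608990e+01, -1.27132069e+00, -1.58988082e+01,
        9.45063250e-03,  4.45467420e-03, -2.31496443e-05]), 'tcp_pos': array([0.27262489, 0.56171915, 0.23055248]), 'eef_rot': array([-1.53051534e-04,  2.23946265e-01,  9.74601108e-01, -8.52602966e-04]), 'force': array([-0.54397801, -0.21062341,  0.19248275]), 'wrist_torque': array([0.00995614, 0.03418696, 0.04315246]), 'grasp_force': 0.0, 'width': 0.08556905293586699}
```
View pics/scene0.png

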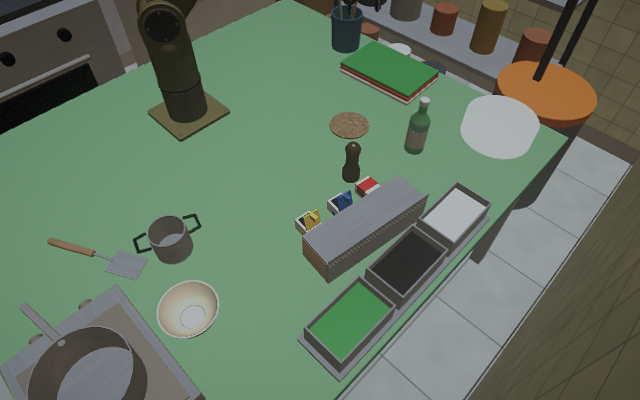

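View pics/top0.png

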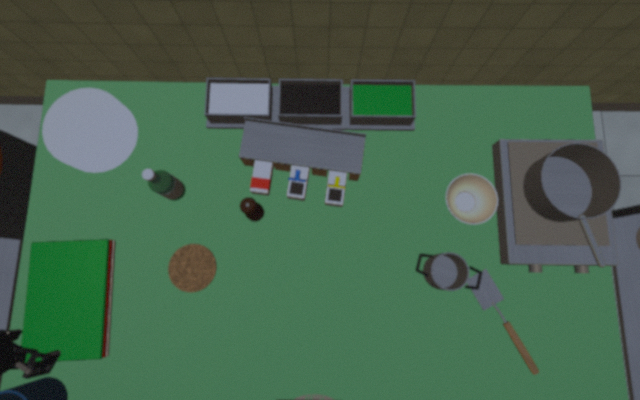

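The top view shows the red tail at about (261,178), left bay. The mill's foot is at (255,213), the mat at (192,267), the rack shelf spans (243..364, 122..175), and the pot is far right at (446,271).

Create h.py:
```python
import numpy as np, cv2
from workcell import r
def ray(n,uv):
    i=r.camera_info(n);K=i["K"];k=i["k1"];M=i["cam_to_world"]
    d=(np.asarray(uv,float)-K[:2,2])/K[0,0]; s=d.copy()
    for _ in range(20): s=d/(1+k*(s@s))
    return M[:3,3], M[:3,:3]@np.array([s[0],-s[1],-1])
def onz(n,uv,z):
    o,d=ray(n,uv); return o+d*(z-o[2])/d[2]
def two(a,b):
    (o,d),(p,e)=ray("scene",a),ray("top",b)
    t=np.linalg.lstsq(np.c_[d,-e],p-o,rcond=None)[0]
    P,Q=o+d*t[0],p+e*t[1]; return (P+Q)/2,np.linalg.norm(P-Q)
def hsv(n,f=None):
    im=r.camera(n)
    if f: cv2.imwrite("pics/"+f,im[:,:,::-1])
    return im,cv2.cvtColor(im,cv2.COLOR_RGB2HSV)
def blobs(m,amin=15):
    c,_=cv2.findContours(m.astype(np.uint8),cv2.RETR_EXTERNAL,cv2.CHAIN_APPROX_NONE)
    return sorted([x for x in c if cv2.contourArea(x)>amin],key=cv2.contourArea,reverse=True)
```

Run:
```python
from h import *
np.set_printoptions(precision=4,suppress=True)
T=cv2.imread("pics/top0.png");S=cv2.imread("pics/scene0.png")
for n,im in(("top",T),("scene",S)):
    h=cv2.cvtColor(im,cv2.COLOR_BGR2HSV);H,s,v=h[...,0],h[...,1],h[...,2]
    for nm,m in(("red",((H<5)|(H>174))&(s>150)&(v>80)),("cork",(H>5)&(H<20)&(s>60)&(v>60)),("dark",(v<75)&(s>40)&((H<12)|(H>170)))):
        for c in blobs(m)[:6]:
            x,y,w,hh=cv2.boundingRect(c); print(n,nm,cv2.contourArea(c),(x,y,w,hh),np.mean(c[:,0],0))
cr=np.hstack([cv2.resize(T[110:230,220:380],None,fx=5,fy=5,interpolation=cv2.INTER_CUBIC)]); cv2.imwrite("pics/c1.png",cr)
cr=cv2.resize(S[130:290,290:450],None,fx=3.7,fy=3.7,interpolation=cv2.INTER_CUBIC); cv2.imwrite("pics/c2.png",cr)
```

```text
top red 118.5 (252, 179, 18, 10) [260.617  183.1064]
top cork 1583.5 (169, 245, 46, 46) [191.5814 267.4651]
top cork 239.5 (504, 323, 33, 50) [520.5333 347.5714]
top dark 168.0 (242, 199, 20, 21) [250.4333 208.3333]
top dark 23.0 (0, 155, 5, 15) [  1.3684 161.9474]
scene red 117.0 (358, 177, 19, 15) [367.     183.8947]
scene red 45.5 (341, 66, 97, 34) [389.2487  83.9275]
scene cork 5124.0 (494, 27, 104, 101) [542.725   77.6417]
scene cork 784.5 (470, 10, 38, 45) [488.6963  31.1185]
scene cork 755.0 (330, 113, 39, 26) [348.587  125.1087]
scene cork 651.5 (432, 2, 28, 34) [444.567   17.9691]
scene cork 284.5 (305, 0, 29, 17) [320.4521   5.4384]
scene cork 277.5 (302, 239, 24, 40) [314.4731 259.8925]
scene dark 519.5 (512, 34, 39, 29) [531.9835  50.8017]
scene dark 464.0 (430, 9, 28, 27) [443.0814  21.9535]
scene dark 36.5 (357, 186, 8, 11) [359.913  191.2174]
scene dark 34.5 (495, 81, 7, 14) [496.9355  88.5484]
```

View pics/c1.png

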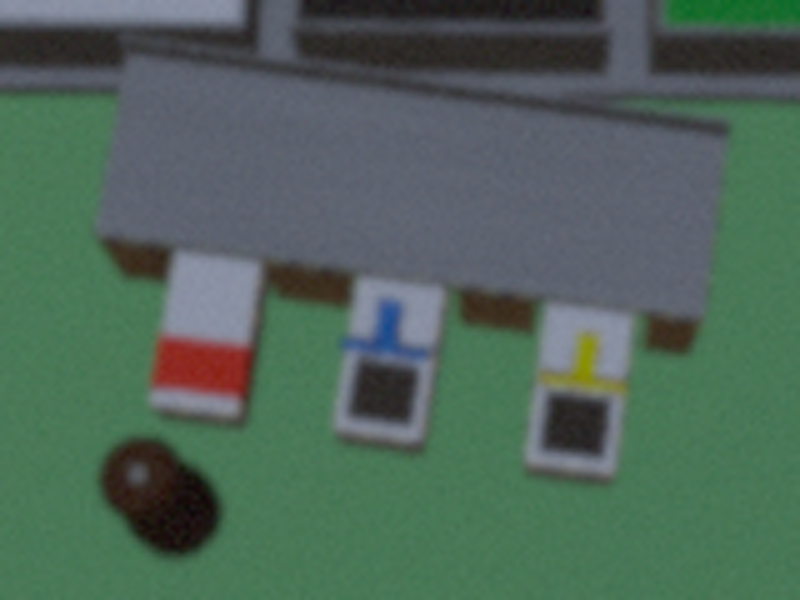

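View pics/c2.png

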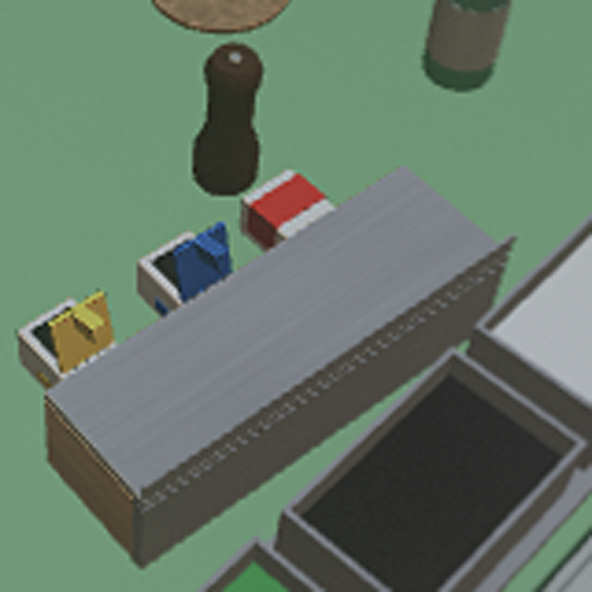

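Crop c1: rack shelf front corners (98,235) and (703,318), back right (722,130), red tail edge (150,407)-(243,417), mill head (142,478). Crop c2: shelf front corners (403,168) and (48,400), back corners (515,238) and (137,497), tail top corners (243,203) and (292,170), mill head (235,62).

Create m1.py:
```python
from h import *
np.set_printoptions(precision=4,suppress=True)
t=lambda x,y:((x+.5)/5+220-.5,(y+.5)/5+110-.5)
s=lambda x,y:((x+.5)/3.7+290-.5,(y+.5)/3.7+130-.5)
P={}
for k,a,b in(("FL",(403,168),(98,235)),("FR",(48,400),(703,318)),("BR",(137,497),(722,130)),("tailR",(243,203),(243,417)),("tailL",(292,170),(150,407)),("band",(290,203),(200,365)),("millhead",(235,62),(142,470)),("millfoot",(225,172),(178,512))):
    z=dict(tailR=.04,tailL=.04,band=.04,millhead=.127,millfoot=.012).get(k,.088)
    P[k]=two(s(*a),t(*b)); print(k,P[k],onz("top",t(*b),z),onz("scene",s(*a),z))
print("mat",two((348.6,125.6),(191.6,267.5)),onz("top",(191.6,267.5),.006),onz("scene",(349,125.4),.006))
FL,FR=[onz("top",t(*q),.088) for q in((98,235),(703,318))]
FL2,FR2=[onz("scene",s(*q),.088) for q in((403,168),(48,400))]
for a,b in((FL,FR),(FL2,FR2)):
    d=a-b; print("rack",(a+b)/2,np.linalg.norm(d),"yaw",np.arctan2(-d[0],d[1]))
for a,b in(((163,375),(175,250)),((243,410),(262,262)),((336,430),(357,275)),((615,475),(633,310))):
    d=onz("top",t(*b),.04)-onz("top",t(*a),.04); print("side yaw",np.arctan2(d[1],d[0]))
```

```bash
python3 m1.py
```

```text
FL (array([0.7214, 0.2061, 0.0819]), np.float64(0.0014904115797949157)) [0.7191 0.2043 0.088 ] [0.7245 0.2019 0.088 ]
FR (array([ 0.6809, -0.1151,  0.0776]), np.float64(0.0020752395827027016)) [ 0.6777 -0.1149  0.088 ] [ 0.6866 -0.1189  0.088 ]
BR (array([ 0.7788, -0.1279,  0.0891]), np.float64(0.005734814309277636)) [ 0.781  -0.1258  0.088 ] [ 0.7769 -0.1299  0.088 ]
tailR (array([0.6343, 0.133 , 0.0314]), np.float64(0.003288870574658619)) [0.6315 0.1307 0.04  ] [0.6396 0.1286 0.04  ]
tailL (array([0.6392, 0.1841, 0.0322]), np.float64(0.003469611233362472)) [0.6365 0.1814 0.04  ] [0.644  0.1799 0.04  ]
band (array([0.6618, 0.1564, 0.035 ]), np.float64(0.0014038602615098698)) [0.6602 0.1551 0.04  ] [0.6646 0.1534 0.04  ]
millhead (array([0.5876, 0.1696, 0.1226]), np.float64(0.0001810040069027067)) [0.5869 0.1689 0.127 ] [0.5904 0.1659 0.127 ]
millfoot (array([ 0.5857,  0.1711, -0.0016]), np.float64(0.0016962039822044823)) [0.5831 0.1683 0.012 ] [0.5936 0.1622 0.012 ]
mat (array([ 0.4304,  0.3378, -0.0057]), np.float64(0.0013212015879018968)) [0.4306 0.3347 0.006 ] [0.4388 0.3284 0.006 ]
rack [0.6984 0.0447 0.088 ] 0.3218550299816675 yaw -0.12903912037952278
rack [0.7056 0.0415 0.088 ] 0.322971610390033 yaw -0.11746331236201603
side yaw -0.05315264586454809
side yaw -0.09201501746830532
side yaw -0.10739220456117515
side yaw -0.1070751815591451
```

The manual's scale: shifts go in shares of 50 mm and turns go in units of 0.25 rad. Converting my numbers, -0.042 m is -0.84, -0.035 m is -0.7.

Emit:
shift_gripper:
  increments:
    - {"d": [-0.84, -0.4, 0]}
    - {"d": [-0.84, -0.4, 0]}
    - {"d": [-0.84, -0.4, 0]}
    - {"d": [-0.84, -0.4, 0]}
    - {"d": [-0.84, -0.4, 0]}
    - {"d": [-0.84, -0.4, 0]}
    - {"d": [-0.84, -0.4, 0]}
    - {"d": [-0.84, -0.4, 0]}
    - {"d": [-0.84, -0.4, 0]}
    - {"d": [-0.84, -0.4, 0]}
    - {"d": [-0.7, -0.32, 0]}
    - {}
  finger_gap: 0.085
  clamp_n: 40

```text
time_s: 1.3
tcp_pos: [0.5918, 0.1611, 0.2305]
eef_rot: [0.002, 0.229, 0.973, -0.002]
force: [-1.3, -1.1, -0.7]
width: 0.0848
grasp_force: 0.0
```

Run:
```python
from h import *
print(r.get_state()["joints"],r.get_state()["tcp_pos"])
a,_=hsv("top","t1.png");b,_=hsv("scene","s1.png")
a=cv2.resize(a[120:280,160:360],None,fx=4,fy=4);b=cv2.resize(b[60:220,260:460],None,fx=4,fy=4)
cv2.imwrite("pics/c3.png",cv2.resize(np.vstack([a,b]),None,fx=.46,fy=.46)[:,:,::-1])
```

```text
[-0.20798257  0.67688696 -0.24183637  1.60249529  0.20214483  0.88690483
  0.58105136] [0.59179294 0.16107707 0.23047296]
```

View pics/c3.png

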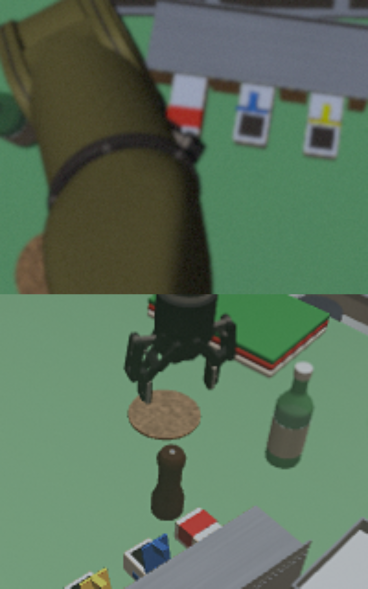

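The scene crop (bottom) shows both fingertips above and slightly behind the mill. The top view is blocked by the arm. I'll check the scene calibration against the known TCP.

Run:
```python
from h import *
np.set_printoptions(precision=4,suppress=True)
im=cv2.imread("pics/s1.png"); i=r.camera_info("scene")
g=cv2.cvtColor(im,cv2.COLOR_BGR2HSV)
m=(g[...,2]<70)&(g[...,1]<150); m=m.astype(np.uint8)
sub=m[85:122,325:395]
for y,row in enumerate(sub): 
    xs=np.flatnonzero(row); 
    if y>14: print(85+y, xs+325 if len(xs)<16 else (xs.min()+325,xs.max()+325))
M=np.linalg.inv(i["cam_to_world"])
def proj(P):
    c=M@np.r_[P,1]; s=np.array([c[0],-c[1]])/-c[2]; s*=1+i["k1"]*(s@s); return s*i["K"][0,0]+i["K"][:2,2]
q=r.get_state()["tcp_pos"]; ty=np.array([.4365,.8997,0])
for z in(0,.013): print(z,proj(q+[0,0,z]),[proj(q+s*.047*ty+[0,0,z]) for s in(-1,1)])
```

```text
100 (np.int64(328), np.int64(378))
101 (np.int64(328), np.int64(378))
102 (np.int64(329), np.int64(378))
103 (np.int64(329), np.int64(378))
104 (np.int64(330), np.int64(378))
105 (np.int64(330), np.int64(377))
106 (np.int64(331), np.int64(377))
107 [332 335 336 337 338 339 340 371 372 373 374 375 376 377]
108 [335 336 337 338 339 342 372 373 374 375 376]
109 [335 336 337 338 339 372 373 374]
110 [335 336 337 338 339 373 374]
111 [335 336 337 338 339]
112 [335 336 337 338 339 342]
113 [335 336 337 338 339 342]
114 [336 337 338 339]
115 [336 337 338 339]
116 [336 337 338 339 341]
117 [337 338 339 341]
118 [339 341]
119 []
120 []
121 []
0 [355.8202 115.8458] [array([338.4503, 119.9191]), array([372.8674, 111.8597])]
0.013 [356.1962 111.8082] [array([338.6651, 115.8818]), array([373.3981, 107.8234])]
```

Emit:
shift_gripper:
  increments:
    - {"d": [0.1, 0.08, 0.4]}
    - {"d": [0, 0, 0.8]}
    - {"d": [0, 0, 0.8]}
    - {"d": [0, 0, 0.8]}
    - {"d": [0, 0, 0.48]}
    - {}
  finger_gap: 0.085
  clamp_n: 40

```text
time_s: 2.0
tcp_pos: [0.5812, 0.1763, 0.0639]
eef_rot: [-0.004, 0.222, 0.975, -0.002]
force: [0.2, -1.0, 0.1]
width: 0.0851
grasp_force: 0.0
```

Emit:
shift_gripper:
  increments:
    - {}
    - {}
    - {}
    - {}
    - {}
    - {}
    - {}
    - {}
  finger_gap: 0.02
  clamp_n: 40

```text
time_s: 2.8
tcp_pos: [0.5865, 0.1755, 0.0693]
eef_rot: [0.002, 0.224, 0.975, 0.001]
force: [-0.2, -0.5, 6.7]
width: 0.0402
grasp_force: 39.0
```

Run:
```python
from h import *
b,_=hsv("scene","s2.png")
cv2.imwrite("pics/c4.png",cv2.resize(b[90:230,270:430],None,fx=3,fy=3)[:,:,::-1])
```

```text
(no output)
```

View pics/c4.png

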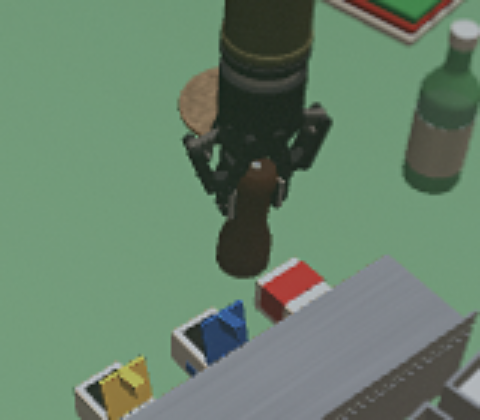

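The mill is held upright between the fingers at the neck just below the head. It reads 40 mm wide. I'll lift a little and check.

Converted, -0.02 m is -0.4, -0.01 m is -0.2.

Emit:
shift_gripper:
  increments:
    - {"d": [0, 0, -0.2]}
    - {"d": [0, 0, -0.4]}
    - {"d": [0, 0, -0.4]}
    - {}
    - {}
  clamp_n: 50

```text
time_s: 3.35
tcp_pos: [0.5852, 0.1751, 0.1176]
eef_rot: [0.0, 0.224, 0.975, 0.0]
force: [0.5, -0.6, -2.0]
width: 0.0397
grasp_force: 50.2
```

Run:
```python
from h import *
b,_=hsv("scene","s3.png")
cv2.imwrite("pics/c5.png",cv2.resize(b[70:230,270:430],None,fx=3,fy=3)[:,:,::-1])
```

```text
(no output)
```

View pics/c5.png

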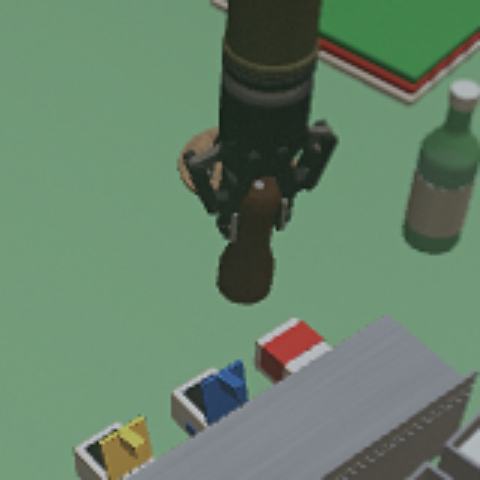

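The mill hangs clear of the worktop, nearly upright. I'll carry it to the mat.

Converted, 0.036 m is 0.72, 0.03 m is 0.6.

Emit:
shift_gripper:
  increments:
    - {"d": [0.4, 0.15, 0]}
    - {"d": [0.72, 0.27, 0]}
    - {"d": [0.72, 0.27, 0]}
    - {"d": [0.72, 0.27, 0]}
    - {"d": [0.72, 0.27, 0]}
    - {"d": [0.6, 0.22, 0]}
    - {"d": [0.2, 0.06, 0]}
    - {}
    - {}

```text
time_s: 4.3
tcp_pos: [0.4355, 0.3305, 0.1168]
eef_rot: [0.0, 0.225, 0.974, -0.001]
force: [0.5, -0.3, -2.0]
width: 0.0398
grasp_force: 50.5
```

Run:
```python
from h import *
s,_=hsv("scene","s4.png");t,_=hsv("top","t4.png")
cv2.imwrite("pics/c6.png",np.hstack([cv2.resize(s[60:180,300:400],None,fx=4,fy=4),cv2.resize(t[200:320,140:240],None,fx=4,fy=4)])[:,:,::-1])
```

```text
(no output)
```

View pics/c6.png

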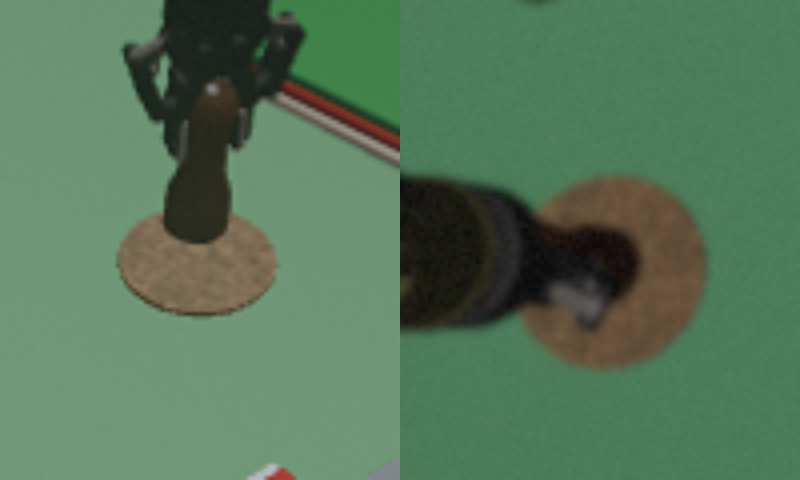

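The mill hangs over the middle of the mat in both views. Lowering.

Converted, 0.002 m is 0.04, 0.015 m is 0.3.

Emit:
shift_gripper:
  increments:
    - {"d": [0, 0, 0.3]}
    - {"d": [0, 0, 0.3]}
    - {"d": [0, 0, 0.16]}
    - {"d": [0, 0, 0.04]}
    - {}
    - {}

```text
time_s: 5.0
tcp_pos: [0.4351, 0.3322, 0.0778]
eef_rot: [0.0, 0.224, 0.975, 0.0]
force: [-0.2, -0.4, -1.2]
width: 0.0397
grasp_force: 50.5
```

Emit:
shift_gripper:
  increments:
    - {"d": [0, 0, 0.04]}
    - {}
    - {}

```text
time_s: 5.3
tcp_pos: [0.4347, 0.3323, 0.0756]
eef_rot: [0.0, 0.224, 0.975, 0.0]
force: [0.2, -0.1, -2.5]
width: 0.0398
grasp_force: 50.5
```

Converted, 0.001 m is 0.02.

Emit:
shift_gripper:
  increments:
    - {"d": [0, 0, 0.02]}
    - {}
    - {}

```text
time_s: 5.6
tcp_pos: [0.435, 0.3323, 0.0754]
eef_rot: [0.001, 0.224, 0.975, 0.0]
force: [-0.5, -0.8, 6.8]
width: 0.0398
grasp_force: 49.8
```

Emit:
shift_gripper:
  increments:
    - {"d": [0, 0, 0.02]}
    - {}
    - {}

```text
time_s: 5.9
tcp_pos: [0.4353, 0.3323, 0.0753]
eef_rot: [0.001, 0.224, 0.975, 0.001]
force: [-1.3, -1.5, 14.1]
width: 0.0397
grasp_force: 49.1
```

Emit:
shift_gripper:
  increments:
    - {"d": [0, 0, 0.02]}
    - {}
    - {}

```text
time_s: 6.2
tcp_pos: [0.4355, 0.3323, 0.0751]
eef_rot: [0.001, 0.224, 0.975, 0.001]
force: [-3.5, -4.0, 21.9]
width: 0.0396
grasp_force: 48.1
```

Converted, -0.0025 m is -0.05.

Emit:
shift_gripper:
  increments:
    - {"d": [0, 0, -0.05]}
    - {}

```text
time_s: 6.4
tcp_pos: [0.4348, 0.3324, 0.0754]
eef_rot: [0.0, 0.224, 0.975, 0.0]
force: [-0.0, -0.9, 5.7]
width: 0.0401
grasp_force: 50.3
```

Emit:
shift_gripper:
  increments:
    - {}
    - {}
    - {}
    - {}
    - {}
    - {}
  finger_gap: 0.085

```text
time_s: 7.0
tcp_pos: [0.4346, 0.3322, 0.0747]
eef_rot: [-0.0, 0.224, 0.975, 0.0]
force: [0.7, -0.5, 0.1]
width: 0.0854
grasp_force: 0.0
```

Emit:
shift_gripper:
  increments:
    - {"d": [0, 0, -0.4]}
    - {"d": [0, 0, -0.8]}
    - {"d": [0, 0, -0.8]}
    - {"d": [0, 0, -0.8]}
    - {"d": [-1, 0, 0], "rot": [0, 0, 0.4]}
    - {"d": [-1, 0, 0]}
    - {"d": [-1, 0, 0]}
    - {"d": [-1, 0, 0]}

```text
time_s: 7.8
tcp_pos: [0.6087, 0.2304, 0.215]
eef_rot: [0.0, 0.272, 0.962, 0.0]
force: [0.1, 1.3, -0.3]
width: 0.0853
grasp_force: 0.0
```

Run:
```python
from h import *
np.set_printoptions(precision=4,suppress=True)
s,_=hsv("scene","s5.png");t,_=hsv("top","t5.png"); print(r.get_state()["tcp_pos"],r.get_state()["joints"])
cv2.imwrite("pics/c7.png",np.hstack([cv2.resize(s[60:210,290:390],None,fx=4,fy=4),cv2.resize(t[150:300,160:260],None,fx=4,fy=4)])[:,:,::-1])
```

```text
[0.6141 0.2231 0.2143] [-0.333   0.7445 -0.1695  1.4948  0.1541  0.9125  0.4543]
```

View pics/c7.png

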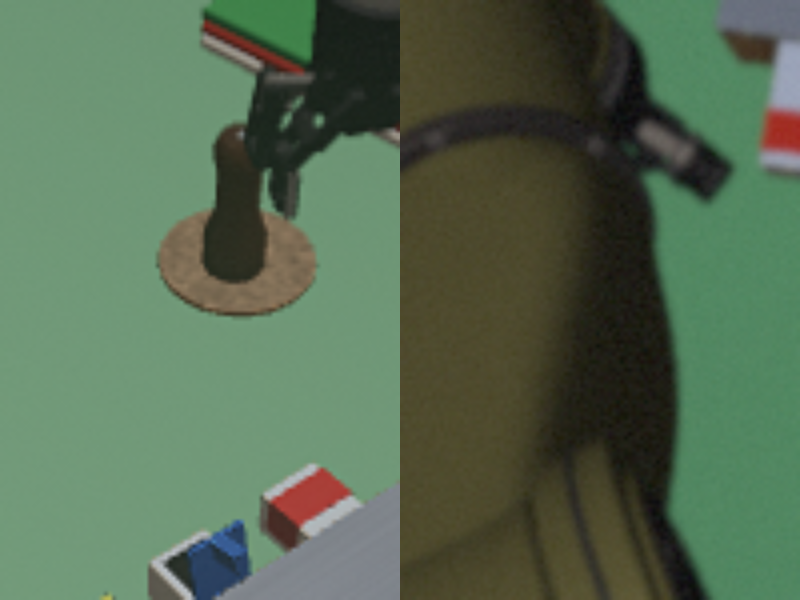

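The mill stands upright in the middle of the mat: foot at (235,260), mat at (238,260) in the left crop. The box is still home. Next I need an exact rack yaw and band pose, from line fits.

Create m2.py:
```python
from h import *
np.set_printoptions(precision=4,suppress=True)
T=cv2.imread("pics/top0.png");S=cv2.imread("pics/scene0.png")
def line(P): 
    P=np.array(P)[:,:2]
    for _ in range(3):
        vx,vy,x,y=cv2.fitLine(P.astype(np.float32),cv2.DIST_HUBER,0,.01,.01).ravel(); n=np.array([-vy,vx]); P=P[abs((P-[x,y])@n)<.003]
    if vy<0:vx,vy=-vx,-vy
    return np.arctan2(-vx,vy),np.array([x,y]),len(P)
# steel front edge: gray->non-gray going down (top view)
H=cv2.cvtColor(T,cv2.COLOR_BGR2HSV); gray=(H[...,1]<60)&(H[...,2]>70)&(H[...,2]<140)
pts=[]
for u in list(range(243,253))+list(range(275,288))+list(range(312,326))+list(range(349,358)):
    v0=int(132+(u-240)*.135)
    col=gray[v0:v0+50,u]; k=np.flatnonzero(~col); 
    if len(k): pts.append(onz("top",(u,v0+k[0]-.5),.088))
print("front top",line(pts))
for n,I in(("top",T),("scene",S)):
    h=cv2.cvtColor(I,cv2.COLOR_BGR2HSV); m=((h[...,0]<5)|(h[...,0]>174))&(h[...,1]>150)&(h[...,2]>110)
    c=[c for c in blobs(m) if 250<c[:,0,0].mean()<380 and c[:,0,1].mean()>150][0]
    W=np.array([onz(n,p,.04)[:2] for p in c[:,0]]); print(n,cv2.minAreaRect((W*1000).astype(np.float32)),W.mean(0))
```

```bash
python3 m2.py
```

```text
front top (np.float32(-0.13441546), array([0.6937, 0.0264], dtype=float32), 46)
top ((659.2608642578125, 153.76358032226562), (46.10647201538086, 22.472164154052734), 83.95231628417969) [0.6591 0.1529]
scene ((660.981689453125, 153.6472930908203), (49.28828811645508, 27.37299156188965), 84.1107177734375) [0.6614 0.1539]
```

Add to h.py:
```python
from scipy.spatial.transform import Rotation as R
def go(x,y,z,yaw=None):
    s=r.get_state();q=s["eef_rot"];Q=R.from_quat([q[1],q[2],q[3],q[0]]);M=Q.as_matrix()
    d=M.T@(np.array([x,y,z])-s["tcp_pos"]); cy=np.arctan2(M[1,0],M[0,0])
    print("tcp",s["tcp_pos"].round(4),"d",d.round(4),"yaw",round(np.degrees(cy),1),"tilt",M[:2,2].round(3),"j7",s["joints"][6].round(2),"w",round(s["width"],4),"F",s["force"].round(1))
    if yaw is not None: print("rz",round(-np.radians((yaw-np.degrees(cy)+180)%360-180),3))
```

```text
(no output)
```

Emit:
shift_gripper:
  increments:
    - {"rot": [0, 0, -0.58]}
    - {"rot": [0, 0, -0.58]}
    - {"rot": [0, 0, -0.58]}
    - {}
    - {}

```text
time_s: 8.4
tcp_pos: [0.607, 0.2316, 0.2146]
eef_rot: [-0.0, 0.06, 0.998, 0.0]
force: [-0.1, 0.3, 0.6]
width: 0.0851
grasp_force: 0.0
```

```bash
python3 -c "
from h import *
go(.661,.153,.007,173.5)"
```

```text
tcp [0.607  0.2316 0.2146] d [-0.0631 -0.0715  0.2076] yaw 173.1 tilt [-0.  0.] j7 0.8 w 0.0851 F [-0.1  0.3  0.6]
rz -0.007
```

Converted, 0.045 m is 0.9, -0.0315 m is -0.63.

Emit:
shift_gripper:
  increments:
    - {"d": [-0.63, -0.714, 0]}
    - {"d": [-0.63, -0.714, 0]}
    - {}
    - {"d": [0, 0, 0.9]}
    - {"d": [0, 0, 0.9]}
    - {"d": [0, 0, 0.9]}
    - {"d": [0, 0, 0.6]}
    - {}
    - {}

```text
time_s: 9.3
tcp_pos: [0.6618, 0.1537, 0.0503]
eef_rot: [0.0, 0.059, 0.998, -0.0]
force: [-0.7, 0.7, 1.3]
width: 0.0851
grasp_force: 0.0
```

```bash
python3 -c "
from h import *
go(.661,.153,.007,173.5)"
```

```text
tcp [0.6618 0.1537 0.0503] d [ 0.0007 -0.0008  0.0433] yaw 173.2 tilt [ 0. -0.] j7 0.88 w 0.0851 F [-0.7  0.7  1.3]
rz -0.005
```

Emit:
shift_gripper:
  increments:
    - {"d": [0.02, 0, 0.3]}
    - {"d": [0, 0, 0.3]}
    - {"d": [0, 0, 0.2]}
    - {"d": [0, 0, 0.04]}
    - {}
    - {}

```text
time_s: 9.9
tcp_pos: [0.661, 0.1537, 0.0081]
eef_rot: [0.0, 0.058, 0.998, 0.0]
force: [0.7, -0.2, -0.6]
width: 0.0851
grasp_force: 0.0
```

Emit:
shift_gripper:
  increments:
    - {}
    - {}
    - {}
    - {}
    - {}
    - {}
    - {}
  finger_gap: 0.03
  clamp_n: 50

```text
time_s: 10.6
tcp_pos: [0.661, 0.1538, 0.0084]
eef_rot: [0.0, 0.058, 0.998, 0.0]
force: [-0.4, -0.7, 5.0]
width: 0.0495
grasp_force: 53.6
```

Converted, 0.02 m is 0.4, 0.01 m is 0.2.

Emit:
shift_gripper:
  increments:
    - {"d": [0.2, 0, 0]}
    - {"d": [0.4, 0, 0]}
    - {"d": [0.4, 0, 0]}
    - {"d": [0.4, 0, 0]}
    - {}

```text
time_s: 11.1
tcp_pos: [0.5885, 0.1624, 0.0084]
eef_rot: [-0.001, 0.057, 0.998, -0.0]
force: [-5.4, 0.2, 10.4]
width: 0.0492
grasp_force: 54.3
```

Emit:
shift_gripper:
  increments:
    - {"d": [0.4, 0, 0]}
    - {"d": [0.5, 0, 0]}
    - {"d": [0.5, 0, 0]}
    - {"d": [0.5, 0, 0]}
    - {"d": [0.5, 0, 0]}
    - {"d": [0.3, 0, 0]}
    - {}
    - {}

```text
time_s: 11.9
tcp_pos: [0.4548, 0.1783, 0.0084]
eef_rot: [-0.001, 0.057, 0.998, 0.0]
force: [-5.4, 2.1, 12.1]
width: 0.0491
grasp_force: 54.6
```

Run:
```python
from h import *
go(.45,.1,.01,83)
hsv("scene","s6.png");hsv("top","t6.png")
```

```text
tcp [0.4548 0.1783 0.0084] d [-0.0041 -0.0784 -0.0017] yaw 173.4 tilt [-0.003  0.   ] j7 0.62 w 0.0491 F [-5.4  2.1 12.1]
rz 1.578
```

The manual's scale: shifts go in shares of 50 mm and turns go in units of 0.25 rad. Converting my numbers, -0.001 m is -0.02, 0.14 rad is 0.56.

Emit:
shift_gripper:
  increments:
    - {"d": [0, 0, -0.02], "rot": [0, 0, 0.4]}
    - {"rot": [0, 0, 0.52]}
    - {"rot": [0, 0, 0.56]}
    - {"rot": [0, 0, 0.56]}
    - {"rot": [0, 0, 0.56]}
    - {"rot": [0, 0, 0.56]}
    - {"rot": [0, 0, 0.56]}
    - {"rot": [0, 0, 0.56]}
    - {"rot": [0, 0, 0.56]}
    - {"rot": [0, 0, 0.56]}
    - {"rot": [0, 0, 0.52]}
    - {"rot": [0, 0, 0.36]}

```text
time_s: 13.2
tcp_pos: [0.4575, 0.1776, 0.0084]
eef_rot: [0.0, 0.748, 0.663, 0.0]
force: [0.1, -0.0, -2.5]
width: 0.0492
grasp_force: 53.0
```

Emit:
shift_gripper:
  increments:
    - {}
    - {}

```text
time_s: 13.4
tcp_pos: [0.4564, 0.1774, 0.0085]
eef_rot: [-0.0, 0.746, 0.666, -0.001]
force: [-0.6, 0.8, -1.5]
width: 0.0495
grasp_force: 52.9
```

Run:
```python
from h import *
go(.45,.1,.01,83)
```

```text
tcp [0.4564 0.1774 0.0085] d [-0.0776  0.0024 -0.0015] yaw 83.5 tilt [-0.001 -0.   ] j7 -0.18 w 0.0495 F [-0.6  0.8 -1.5]
rz 0.008
```

Emit:
shift_gripper:
  increments:
    - {"d": [0, 0, 0.02]}
    - {}

```text
time_s: 13.6
tcp_pos: [0.4565, 0.1775, 0.0084]
eef_rot: [-0.0, 0.746, 0.666, -0.0]
force: [-2.6, 0.3, 6.4]
width: 0.0492
grasp_force: 53.7
```

Emit:
shift_gripper:
  increments:
    - {}
    - {}
    - {}
    - {}
    - {}
  finger_gap: 0.085

```text
time_s: 14.1
tcp_pos: [0.457, 0.1774, 0.0077]
eef_rot: [-0.0, 0.747, 0.665, -0.0]
force: [1.1, -0.1, -0.4]
width: 0.085
grasp_force: 0.0
```

Emit:
shift_gripper:
  increments:
    - {"d": [0, 0, -0.4]}
    - {"d": [0, 0, -0.8]}
    - {"d": [0, 0, -1]}
    - {"d": [0, 0, -1]}
    - {"d": [-1, 0, 0]}
    - {"d": [-1, 0, 0]}
    - {"d": [-1, 0, 0]}
    - {"d": [-1, 0, 0]}
    - {"d": [-1, 0, 0]}
    - {"d": [-1, 0, 0]}
    - {"d": [-1, 0, 0]}
    - {}

```text
time_s: 15.3
tcp_pos: [0.4146, -0.1792, 0.1682]
eef_rot: [0.002, 0.752, 0.659, -0.001]
force: [-0.7, 0.2, 0.1]
width: 0.0848
grasp_force: 0.0
```

Create m3.py:
```python
from h import *
import sys
np.set_printoptions(precision=4,suppress=True)
go(.456,.06,.01,83)
for n in("top","scene"):
    im,h=hsv(n,n[0]+sys.argv[1]+".png")
    mr=((h[...,0]<5)|(h[...,0]>174))&(h[...,1]>150)&(h[...,2]>80)
    mw=(h[...,1]<45)&(h[...,2]>130)
    for nm,m in(("red",mr),("white",mw)):
        for c in blobs(m,20):
            W=np.array([onz(n,p,.04)[:2] for p in c[:,0]])
            if (W[:,0]>.3).all() and (W[:,0]<.68).all() and (abs(W[:,1])<.28).all():
                R_=cv2.minAreaRect((W*1000).astype(np.float32)); print(n,nm,cv2.contourArea(c),W.mean(0),W.min(0),W.max(0),np.round(R_[0]),np.round(R_[1]),round(R_[2],1))
```

```bash
python3 m3.py 7
```

```text
tcp [ 0.4146 -0.1792  0.1682] d [0.2433 0.0096 0.157 ] yaw 82.5 tilt [ 0.001 -0.005] j7 0.36 w 0.0848 F [-0.7  0.2  0.1]
rz -0.009
top red 216.5 [0.4428 0.0588] [0.4213 0.038 ] [0.4651 0.08  ] [443.  59.] [41. 41.] 83.6
top red 123.5 [0.4555 0.1782] [0.4329 0.1653] [0.4772 0.1906] [455. 178.] [23. 44.] 83.0
top white 523.0 [0.45   0.1229] [0.4232 0.0832] [0.4775 0.1641] [450. 124.] [78. 50.] 83.6
top white 61.5 [ 0.6246 -0.0483] [ 0.6059 -0.0754] [ 0.6502 -0.0238] [627. -49.] [49. 44.] 83.0
top white 51.5 [0.6385 0.0553] [0.6214 0.0309] [0.6656 0.0799] [643.  56.] [49. 43.] 87.0
top white 42.5 [0.4581 0.1979] [0.4352 0.1919] [0.4823 0.2036] [459. 198.] [ 9. 48.] 84.4
scene red 118.5 [0.439  0.0589] [0.4162 0.0373] [0.4663 0.0839] [441.  60.] [45. 48.] 85.0
scene red 89.5 [0.458  0.1768] [0.433  0.1622] [0.4832 0.1931] [459. 177.] [28. 49.] 83.4Traceback (most recent call last):
  File "m3.py", line 11, in <module>
    W=np.array([onz(n,p,.04)[:2] for p in c[:,0]])
                ~~~^^^^^^^^^
  File "h.py", line 9, in onz
    o,d=ray(n,uv); return o+d*(z-o[2])/d[2]
        ~~~^^^^^^
  File "h.py", line 4, in ray
    i=r.camera_info(n);K=i["K"];k=i["k1"];M=i["cam_to_world"]
ValueError: time passes only in moves, steps and waits
```

The crops confirm it: red cap at (0.443,0.059), tail band at (0.456,0.178), box axis at 83.5°, flat. Now I'll take the capped end.

```bash
sed -i 's/^def ray/import functools\ninfo=functools.lru_cache(None)(lambda n:r.camera_info(n))\ndef ray/; s/i=r.camera_info(n);K/i=info(n);K/' h.py
```

Emit:
shift_gripper:
  increments:
    - {"d": [0.97, 0, 0], "rot": [0, 0, -0.068]}
    - {"d": [0.97, 0, 0]}
    - {"d": [0.97, 0, 0]}
    - {"d": [0.97, 0, 0]}
    - {"d": [0.97, -0.06, 0]}
    - {}
    - {}
    - {"d": [0, 0, 0.8]}
    - {}

```text
time_s: 16.3
tcp_pos: [0.4355, 0.0703, 0.1252]
eef_rot: [-0.002, 0.741, 0.671, -0.003]
force: [-0.6, -0.6, 1.0]
width: 0.0852
grasp_force: 0.0
```

```bash
python3 -c "
from h import *
go(.4432,.061,.008,83.5)"
```

```text
tcp [0.4355 0.0703 0.1252] d [-0.0082  0.0095  0.1172] yaw 84.3 tilt [-0.007 -0.002] j7 -0.02 w 0.0852 F [-0.6 -0.6  1. ]
rz 0.014
```

Converted, 0.005 m is 0.1, -0.004 m is -0.08, 0.01 rad is 0.04.

Emit:
shift_gripper:
  increments:
    - {"d": [-0.08, 0.1, 0], "rot": [0, 0, 0.04]}
    - {}
    - {}

```text
time_s: 16.6
tcp_pos: [0.4437, 0.0662, 0.129]
eef_rot: [0.001, 0.745, 0.667, 0.001]
force: [-0.3, 0.7, -0.1]
width: 0.085
grasp_force: 0.0
```

```bash
python3 -c "
from h import *
go(.4432,.061,.008,83.5)"
```

```text
tcp [0.4437 0.0662 0.129 ] d [-0.0053 -0.0002  0.121 ] yaw 83.7 tilt [0.002 0.   ] j7 -0.02 w 0.085 F [-0.3  0.7 -0.1]
rz 0.003
```

Converted, 0.04 m is 0.8, 0.03 m is 0.6.

Emit:
shift_gripper:
  increments:
    - {"d": [-0.1, 0, 0.6]}
    - {"d": [0, 0, 0.8]}
    - {"d": [0, 0, 0.6]}
    - {"d": [0, 0, 0.36]}
    - {"d": [0, 0, 0.04]}
    - {}
    - {}

```text
time_s: 17.3
tcp_pos: [0.4457, 0.0625, 0.02]
eef_rot: [-0.002, 0.745, 0.667, -0.002]
force: [-0.2, -0.2, 0.4]
width: 0.0851
grasp_force: 0.0
```

Emit:
shift_gripper:
  increments:
    - {}
    - {}
    - {}
    - {}
    - {}
    - {}
    - {}
  finger_gap: 0.03
  clamp_n: 50

```text
time_s: 18.0
tcp_pos: [0.4451, 0.0626, 0.02]
eef_rot: [-0.002, 0.744, 0.668, -0.002]
force: [-0.8, 1.3, 6.9]
width: 0.049
grasp_force: 51.7
```

```bash
python3 -c "
from h import *
go(.4432,.061,.008,83.5)"
```

```text
tcp [0.4451 0.0626 0.02  ] d [-0.0018 -0.0016  0.012 ] yaw 83.8 tilt [-0.007  0.   ] j7 0.49 w 0.049 F [-0.8  1.3  6.9]
rz 0.005
```

Emit:
shift_gripper:
  increments:
    - {}
    - {}
    - {}
    - {}
  finger_gap: 0.085

```text
time_s: 18.4
tcp_pos: [0.4452, 0.0625, 0.0193]
eef_rot: [-0.002, 0.745, 0.667, -0.003]
force: [0.5, -0.4, -0.4]
width: 0.0852
grasp_force: 0.0
```

Emit:
shift_gripper:
  increments:
    - {"d": [0, 0, 0.1]}
    - {"d": [0, 0, 0.1]}
    - {}
    - {}

```text
time_s: 18.8
tcp_pos: [0.447, 0.0628, 0.0108]
eef_rot: [-0.003, 0.745, 0.667, -0.004]
force: [-0.0, 0.3, -0.4]
width: 0.0851
grasp_force: 0.0
```

```bash
python3 -c "
from h import *
go(.4440,.0615,.008,83.5); print(r.get_state()['joints'].round(2))"
```

```text
tcp [0.447  0.0628 0.0108] d [-0.0016 -0.0028  0.0029] yaw 83.7 tilt [-0.011 -0.001] j7 0.65 w 0.0851 F [-0.   0.3 -0.4]
rz 0.004
[-0.27  0.92  0.04  2.21 -1.    0.04  0.65]
```

Emit:
shift_gripper:
  increments:
    - {}
    - {}
    - {}
    - {}
    - {}
    - {}
    - {}
  finger_gap: 0.03
  clamp_n: 50

```text
time_s: 19.5
tcp_pos: [0.4467, 0.0629, 0.0114]
eef_rot: [-0.004, 0.744, 0.668, -0.004]
force: [-1.8, 0.1, 5.3]
width: 0.0493
grasp_force: 52.2
```

Emit:
shift_gripper:
  increments:
    - {"d": [0, 0.1, 0]}
    - {"d": [0, 0.2, 0]}
    - {"d": [0, 0.2, 0]}
    - {"d": [0, 0.2, 0]}
    - {"d": [0, 0.2, 0]}
    - {"d": [0, 0.2, 0]}
    - {}
    - {}

```text
time_s: 20.3
tcp_pos: [0.4991, 0.0583, 0.0114]
eef_rot: [-0.006, 0.744, 0.668, -0.005]
force: [-5.9, 3.1, 16.4]
width: 0.0494
grasp_force: 54.0
```

```bash
python3 -c "
from h import *
go(.52,.17,.0085,83.5); print(r.get_state()['joints'].round(2))"
```

```text
tcp [0.4991 0.0583 0.0114] d [0.1133 0.0088 0.0028] yaw 83.8 tilt [-0.015  0.002] j7 0.61 w 0.0494 F [-5.9  3.1 16.4]
rz 0.006
[-0.35  0.95  0.25  2.06 -0.94  0.26  0.61]
```

Emit:
shift_gripper:
  increments:
    - {"d": [0.2, 0.04, 0]}
    - {"d": [0.4, 0.04, 0]}
    - {"d": [0.44, 0.04, 0]}
    - {"d": [0.44, 0.04, 0]}
    - {"d": [0.44, 0, 0]}
    - {"d": [0.3, 0, 0]}
    - {}
    - {}

```text
time_s: 21.1
tcp_pos: [0.5231, 0.1663, 0.0114]
eef_rot: [-0.002, 0.745, 0.668, -0.003]
force: [1.3, 0.1, 10.4]
width: 0.0491
grasp_force: 52.6
```

Emit:
shift_gripper:
  increments:
    - {"rot": [0, 0, 0.32]}
    - {"rot": [0, 0, 0.48]}
    - {"rot": [0, 0, 0.48]}
    - {"rot": [0, 0, 0.48]}
    - {"rot": [0, 0, 0.48]}
    - {"rot": [0, 0, 0.48]}
    - {"rot": [0, 0, 0.32]}
    - {}
    - {}

```text
time_s: 22.0
tcp_pos: [0.5213, 0.1681, 0.0114]
eef_rot: [-0.003, 0.939, 0.343, -0.005]
force: [-3.1, 1.7, 13.4]
width: 0.0492
grasp_force: 52.2
```

```bash
python3 -c "
from h import *
go(.54,.168,.0085,-6.9); print(r.get_state()['joints'].round(2))"
```

```text
tcp [0.5213 0.1681 0.0114] d [0.0143 0.0121 0.0026] yaw 40.2 tilt [-0.012  0.003] j7 -0.33 w 0.0492 F [-3.1  1.7 13.4]
rz 0.822
[-0.63  1.    0.42  1.94 -0.98  0.44 -0.33]
```

Emit:
shift_gripper:
  increments:
    - {"rot": [0, 0, 0.32]}
    - {"rot": [0, 0, 0.48]}
    - {"rot": [0, 0, 0.48]}
    - {"rot": [0, 0, 0.48]}
    - {"rot": [0, 0, 0.48]}
    - {"rot": [0, 0, 0.48]}
    - {"rot": [0, 0, 0.4]}
    - {"rot": [0, 0, 0.16]}
    - {}
    - {}

```text
time_s: 23.0
tcp_pos: [0.5223, 0.1699, 0.0115]
eef_rot: [-0.002, 0.998, -0.058, -0.005]
force: [-2.3, 5.9, 13.0]
width: 0.0491
grasp_force: 52.4
```

```bash
python3 m3.py 8; python3 -c "
from h import *
go(.54,.168,.0085,-6.9); print(r.get_state()['joints'].round(2))"
```

```text
tcp [0.5223 0.1699 0.0115] d [-0.0531  0.1169  0.0016] yaw -6.7 tilt [-0.01   0.005] j7 -1.14 w 0.0491 F [-2.3  5.9 13. ]
rz -1.565
top red 120.5 [0.6364 0.1565] [0.6232 0.1315] [0.6478 0.1806] [637. 157.] [49. 22.] 83.4
top white 213.0 [0.5917 0.1559] [0.5466 0.1383] [0.6227 0.185 ] [585. 164.] [48. 73.] 84.5
top white 75.5 [ 0.624  -0.0486] [ 0.6034 -0.0754] [ 0.6528 -0.0239] [628. -50.] [50. 45.] 83.0
top white 59.0 [0.6387 0.0554] [0.6214 0.0308] [0.6656 0.0799] [643.  55.] [49. 43.] 87.0
top white 33.5 [0.6569 0.1573] [0.6509 0.1346] [0.6618 0.1811] [657. 157.] [47.  8.] 84.2
scene red 113.0 [0.6388 0.1578] [0.6235 0.1324] [0.6549 0.1832] [639. 157.] [49. 28.] 84.0
scene red 78.5 [0.5252 0.1758] [0.5031 0.1484] [0.5399 0.1958] [520. 172.] [46. 37.] 87.1
scene white 309.5 [0.5803 0.1605] [0.5323 0.1353] [0.624  0.1891] [579. 163.] [49. 88.] 84.3
scene white 35.5 [0.6593 0.1544] [0.6524 0.1301] [0.6661 0.1788] [659. 155.] [49. 10.] 84.3
tcp [0.5224 0.1699 0.0115] d [ 0.0177 -0.0001  0.0028] yaw -6.7 tilt [-0.01   0.005] j7 -1.14 w 0.049 F [-2.8  4.9 13.1]
rz 0.004
[-0.63  1.    0.42  1.94 -0.99  0.44 -1.14]
```

Box is aligned on the bay axis: band at (0.638,0.157), expected (0.638,0.156). Sliding in.

Converted, 0.015 m is 0.3, 0.01 m is 0.2.

Emit:
shift_gripper:
  increments:
    - {"d": [0.2, 0, 0]}
    - {"d": [0.3, 0, 0]}
    - {"d": [0.3, 0, 0]}
    - {"d": [0.3, 0, 0]}
    - {"d": [0.3, 0, 0]}
    - {}

```text
time_s: 23.7
tcp_pos: [0.5887, 0.1598, 0.0111]
eef_rot: [-0.001, 0.998, -0.059, -0.009]
force: [-8.7, 1.8, 20.5]
width: 0.0494
grasp_force: 53.3
```

Emit:
shift_gripper:
  increments:
    - {"d": [0.3, 0, 0]}
    - {"d": [0.3, 0, 0]}
    - {"d": [0.3, 0, 0]}
    - {"d": [0.2, 0, 0]}
    - {"d": [0.1, 0, 0]}
    - {}
    - {}

```text
time_s: 24.4
tcp_pos: [0.6464, 0.1526, 0.011]
eef_rot: [-0.001, 0.998, -0.059, -0.01]
force: [-13.8, 1.3, 26.1]
width: 0.0497
grasp_force: 54.0
```

```bash
python3 -c "
from h import *
go(.7146-.048*.9928,.147+.048*.1197,.0115,-6.9); print(r.get_state()['joints'].round(2))"
```

```text
tcp [0.6464 0.1526 0.011 ] d [ 0.0204 -0.0026 -0.0009] yaw -6.8 tilt [-0.02   0.004] j7 -1.29 w 0.0497 F [-13.8   1.3  26.1]
rz 0.002
[-0.58  1.13  0.58  1.56 -0.84  0.74 -1.29]
```

Emit:
shift_gripper:
  increments:
    - {"d": [0, 0, -0.06]}
    - {}

```text
time_s: 24.6
tcp_pos: [0.6506, 0.1512, 0.0115]
eef_rot: [0.001, 0.998, -0.059, -0.006]
force: [0.9, 0.4, -3.8]
width: 0.049
grasp_force: 52.2
```

Emit:
shift_gripper:
  increments:
    - {"d": [0.16, 0, 0]}
    - {"d": [0.1, 0, 0]}
    - {}
    - {}

```text
time_s: 25.0
tcp_pos: [0.6643, 0.1494, 0.0113]
eef_rot: [0.001, 0.998, -0.059, -0.005]
force: [-0.2, 0.1, 1.6]
width: 0.0491
grasp_force: 52.6
```

Emit:
shift_gripper:
  increments:
    - {"d": [0.06, 0, 0]}
    - {}
    - {}

```text
time_s: 25.3
tcp_pos: [0.6666, 0.1492, 0.0112]
eef_rot: [0.001, 0.998, -0.059, -0.006]
force: [-2.7, 0.5, -0.4]
width: 0.0494
grasp_force: 52.5
```

Emit:
shift_gripper:
  increments:
    - {"d": [0.06, 0, 0]}
    - {}
    - {}

```text
time_s: 25.6
tcp_pos: [0.6667, 0.1492, 0.0112]
eef_rot: [0.0, 0.998, -0.059, -0.009]
force: [-9.8, 1.6, 6.7]
width: 0.0493
grasp_force: 53.2
```

Converted, -0.002 m is -0.04, -0.001 m is -0.02.

Emit:
shift_gripper:
  increments:
    - {"d": [-0.04, 0, -0.02]}
    - {}

```text
time_s: 25.8
tcp_pos: [0.6667, 0.1492, 0.0118]
eef_rot: [0.001, 0.998, -0.059, -0.006]
force: [-3.2, 0.5, -2.2]
width: 0.0489
grasp_force: 52.3
```

Emit:
shift_gripper:
  increments:
    - {}
    - {}
    - {}
    - {}
    - {}
  finger_gap: 0.085

```text
time_s: 26.3
tcp_pos: [0.6688, 0.149, 0.0129]
eef_rot: [0.001, 0.998, -0.059, -0.004]
force: [1.6, -0.2, 0.8]
width: 0.0853
grasp_force: 0.3
```

Emit:
shift_gripper:
  increments:
    - {"d": [0, 0, -0.4]}
    - {"d": [0, 0, -0.8]}
    - {"d": [0, 0, -0.8]}
    - {"d": [0, 0, -0.8]}
    - {"d": [-0.8, 0, 0]}
    - {"d": [-0.8, 0, 0]}
    - {"d": [-0.8, 0, 0]}
    - {}
    - {}

```text
time_s: 27.2
tcp_pos: [0.5501, 0.1634, 0.1552]
eef_rot: [0.0, 0.998, -0.059, -0.005]
force: [0.1, 0.6, 1.0]
width: 0.0848
grasp_force: 0.0
```

```bash
python3 m3.py 9; python3 -c "
from h import *
go(.6,.157,.06,-6.9); print(r.get_state()['joints'].round(2))
s=cv2.imread('pics/s9.png')
cv2.imwrite('pics/c8.png',cv2.resize(s[110:260,270:420],None,fx=3.9,fy=3.9))"
```

```text
tcp [0.5501 0.1634 0.1552] d [-0.0798  0.1136  0.1461] yaw -6.8 tilt [-0.01 -0.  ] j7 -1.33 w 0.0848 F [0.1 0.6 1. ]
rz -1.567
top white 72.0 [ 0.6242 -0.0483] [ 0.6033 -0.0754] [ 0.6528 -0.0238] [627. -49.] [50. 44.] 81.8
top white 63.0 [0.638  0.0546] [0.6213 0.0284] [0.6633 0.0797] [644.  55.] [48. 44.] 83.5
tcp [0.552  0.1629 0.1549] d [0.0491 0.0001 0.0945] yaw -6.8 tilt [-0.008 -0.001] j7 -1.33 w 0.0852 F [ 0.8  0.4 -0.3]
rz 0.002
[-0.74  0.84  0.7   1.81 -0.75  0.78 -1.33]
```

View pics/c8.png

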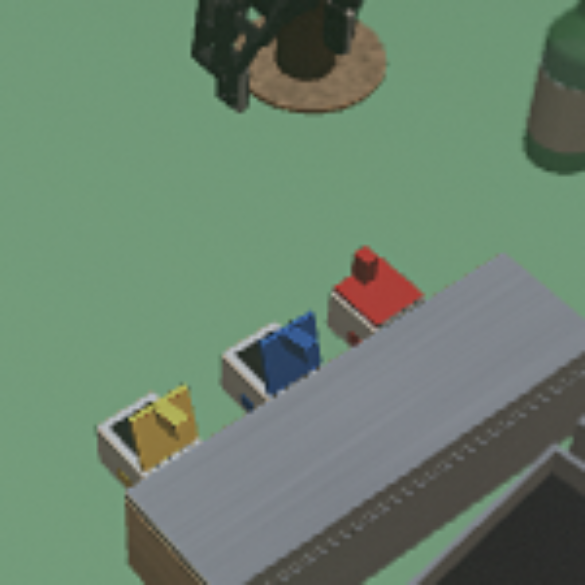

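The box is in with its cap at the front, shut, and the tab at (365,262). Box front-right top corners: red (328,293), blue (222,358), yellow (97,432). Checking how far home numerically.

Run:
```python
from h import *
np.set_printoptions(precision=4,suppress=True)
s=lambda x,y:((x+.5)/3.9+270-.5,(y+.5)/3.9+110-.5)
s0=lambda x,y:((x+.5)/3.7+290-.5,(y+.5)/3.7+130-.5)
FL,FR=[onz("scene",s0(*q),.088) for q in((403,168),(48,400))]
F2=onz("scene",s(505,255),.088),onz("scene",s(128,492),.088); print(FL,FR,F2)
n=np.array([np.cos(-.12),np.sin(-.12)])
o=(FL+FR)[:2]/2
for k,q in(("red",(328,293)),("blue",(222,358)),("yel",(97,432))):
    P=onz("scene",s(*q),.04)[:2]-o; print(k,P@n,P@[-n[1],n[0]])
o,d=ray("scene",s(365,250)); print("tab top",onz("scene",s(365,250),.069))
im,h=hsv("top","t10.png")
m=((h[...,0]<6)|(h[...,0]>172))&(h[...,1]>130)&(h[...,2]>60)
for c in blobs(m,8):
    if 230<c[:,0,0].mean()<300: print(cv2.boundingRect(c),c[:,0].mean(0),onz("top",c[:,0].mean(0),.045))
```

```text
[0.7245 0.2019 0.088 ] [ 0.6866 -0.1189  0.088 ] (array([0.7255, 0.203 , 0.088 ]), array([ 0.6823, -0.1153,  0.088 ]))
red -0.07793919871580901 0.07448158173396849
blue -0.07888822929010722 -0.022020382734225914
yel -0.08166719895655916 -0.12714894638394297
tab top [0.6442 0.1529 0.069 ]
(253, 174, 18, 17) [261.4    182.1818] [0.6603 0.1495 0.045 ]
```

Converted, 0.03 m is 0.6, 0.02 m is 0.4, -0.008 rad is -0.032.

Emit:
shift_gripper:
  increments:
    - {"d": [0.4, -0.08, 0], "rot": [0, -0.032, 0]}
    - {"d": [0.2, 0, 0.6]}
    - {"d": [0, 0, 0.8]}
    - {"d": [0, 0, 0.8]}
    - {"d": [0, 0, 0.4]}
    - {}
    - {}
  finger_gap: 0.0
  clamp_n: 30

```text
time_s: 28.05
tcp_pos: [0.5793, 0.1629, 0.0238]
eef_rot: [0.001, 0.998, -0.059, -0.009]
force: [0.1, -0.7, 0.1]
width: -0.0001
grasp_force: 0.0
```

```bash
python3 -c "
from h import *
go(.7146-.09*.9928,.147+.09*.1197,.02,-6.9)"
```

```text
tcp [0.5793 0.1629 0.0238] d [ 0.0462 -0.0003  0.003 ] yaw -6.8 tilt [-0.017 -0.   ] j7 -1.23 w -0.0001 F [ 0.1 -0.7  0.1]
rz 0.002
```

Converted, 0.015 m is 0.3, 0.01 m is 0.2, 0.017 rad is 0.068.

Emit:
shift_gripper:
  increments:
    - {"d": [0.3, 0, 0], "rot": [0, 0.068, 0]}
    - {"d": [0.3, 0, 0]}
    - {"d": [0.2, 0, 0]}
    - {}
    - {}

```text
time_s: 28.55
tcp_pos: [0.6187, 0.1589, 0.0241]
eef_rot: [0.001, 0.998, -0.059, 0.0]
force: [-0.4, 0.1, 0.2]
width: 0.0001
grasp_force: 0.0
```

Emit:
shift_gripper:
  increments:
    - {"d": [0.06, 0, 0]}
    - {"d": [0.04, 0, 0]}
    - {}
    - {}

```text
time_s: 28.95
tcp_pos: [0.6226, 0.1584, 0.023]
eef_rot: [0.001, 0.998, -0.059, -0.001]
force: [0.2, 0.0, -0.6]
width: -0.0001
grasp_force: 0.0
```

Emit:
shift_gripper:
  increments:
    - {"d": [0.04, 0, 0]}
    - {}
    - {}

```text
time_s: 29.25
tcp_pos: [0.6247, 0.158, 0.023]
eef_rot: [0.001, 0.998, -0.059, -0.001]
force: [0.7, -0.4, 0.0]
width: 0.0001
grasp_force: 0.0
```

```bash
python3 -c "
from h import *
go(.7146-.086*.9928,.147+.086*.1197,.02,-6.9)"
```

```text
tcp [0.6247 0.158  0.023 ] d [0.0046 0.0002 0.003 ] yaw -6.8 tilt [-0.002 -0.002] j7 -1.27 w 0.0001 F [ 0.7 -0.4  0. ]
rz 0.002
```

Converted, 0.002 m is 0.04.

Emit:
shift_gripper:
  increments:
    - {"d": [0.04, 0, 0]}
    - {"d": [0.04, 0, 0]}
    - {}
    - {}

```text
time_s: 29.65
tcp_pos: [0.6264, 0.1579, 0.0225]
eef_rot: [0.001, 0.998, -0.059, -0.003]
force: [-5.4, 0.5, 2.0]
width: -0.0002
grasp_force: 0.0
```

Emit:
shift_gripper:
  increments:
    - {"d": [0.04, 0, 0]}
    - {}
    - {}

```text
time_s: 29.95
tcp_pos: [0.6266, 0.1579, 0.0223]
eef_rot: [0.001, 0.998, -0.059, -0.005]
force: [-9.2, 1.1, 5.0]
width: 0.0002
grasp_force: 0.0
```

Emit:
shift_gripper:
  increments:
    - {"d": [0.04, 0, 0]}
    - {}
    - {}

```text
time_s: 30.25
tcp_pos: [0.6267, 0.158, 0.022]
eef_rot: [0.0, 0.998, -0.059, -0.007]
force: [-11.8, 1.6, 6.5]
width: 0.0
grasp_force: 4.3
```

Emit:
shift_gripper:
  increments:
    - {"d": [0.04, 0, 0]}
    - {}
    - {}

```text
time_s: 30.55
tcp_pos: [0.6267, 0.1581, 0.0219]
eef_rot: [0.0, 0.998, -0.059, -0.009]
force: [-16.1, 0.7, 9.9]
width: -0.0002
grasp_force: 5.3
```

Solid against the back wall at 16 N with no motion, so it is home. Back off, rise to the tab, then flip.

Emit:
shift_gripper:
  increments:
    - {"d": [-0.3, 0, 0]}
    - {"d": [0, 0, -0.36]}
    - {"d": [0, 0, -0.36]}
    - {}
    - {}

```text
time_s: 31.05
tcp_pos: [0.6216, 0.1587, 0.0607]
eef_rot: [0.001, 0.998, -0.059, 0.001]
force: [0.8, 0.8, -0.4]
width: 0.0
grasp_force: 0.0
```

```bash
python3 -c "
from h import *
go(.6265+.002,.158,.058,-6.9)"
```

```text
tcp [0.6216 0.1587 0.0607] d [ 0.0069 -0.0002  0.0027] yaw -6.8 tilt [ 0.002 -0.002] j7 -1.3 w 0.0 F [ 0.8  0.8 -0.4]
rz 0.002
```

Converted, 0.0025 m is 0.05, -0.005 m is -0.1.

Emit:
shift_gripper:
  increments:
    - {"d": [0.08, 0, 0.05]}
    - {"d": [0.06, 0, 0]}
    - {"d": [0.06, 0, -0.06]}
    - {"d": [0.06, 0, -0.1]}
    - {"d": [0.06, 0, -0.1]}
    - {"d": [0.1, 0, -0.1]}
    - {"d": [0.1, 0, -0.06]}
    - {}
    - {}

```text
time_s: 31.95
tcp_pos: [0.6459, 0.1556, 0.0787]
eef_rot: [0.001, 0.998, -0.059, -0.001]
force: [-3.6, 0.1, 6.6]
width: 0.0003
grasp_force: 3.3
```

```bash
python3 -c "
from h import *
go(.6265+.034*.993,.158-.034*.118,.078,-6.9)"
```

```text
tcp [0.6459 0.1556 0.0787] d [ 0.0145 -0.0001  0.0007] yaw -6.8 tilt [-0.002 -0.001] j7 -1.34 w 0.0003 F [-3.6  0.1  6.6]
rz 0.002
```

Create m4.py:
```python
from h import *
import sys
def st(I):
    h=cv2.cvtColor(I,cv2.COLOR_BGR2HSV); m=((h[...,0]<6)|(h[...,0]>172))&(h[...,1]>130)&(h[...,2]>60)
    m[:150]=0;m[230:]=0;m[:,:335]=0;m[:,400:]=0
    c=max(blobs(m,3),key=cv2.contourArea); k=c[:,0]; return cv2.contourArea(c),"bbox",cv2.boundingRect(c),"top",k[k[:,1].argmin()],"left",k[k[:,0].argmin()],"right",k[k[:,0].argmax()],"bot",k[k[:,1].argmax()]
print(st(cv2.imread("pics/s9.png")))
im=r.camera("scene")[:,:,::-1].copy(); cv2.imwrite("pics/"+sys.argv[1],im); print(st(im))
i=info("scene");M=np.linalg.inv(i["cam_to_world"])
def proj(P):
    c=M@np.r_[P,1]; s=np.array([c[0],-c[1]])/-c[2]; s*=1+i["k1"]*(s@s); return s*i["K"][0,0]+i["K"][:2,2]
n=np.array([np.cos(-.12),np.sin(-.12),0]);l=np.array([-n[1],n[0],0]);hg=np.array([.6265,.158,.04])+.059*n
for t in(0,.3,.6,.9,1.2,1.4):
    print(t,[np.round(proj(hg+n*(-f*np.cos(t)+q*np.sin(t))+l*w+[0,0,f*np.sin(t)+q*np.cos(t)])) for f,q,w in((46,5,23),(46,5,-23),(0,5,23),(46,29,0)) for f,q,w in[(f/1e3,q/1e3,w/1e3)]])
```

```bash
python3 m4.py s11.png
```

```text
(177.5, 'bbox', (356, 173, 22, 20), 'top', array([363, 173], dtype=int32), 'left', array([356, 183], dtype=int32), 'right', array([377, 185], dtype=int32), 'bot', array([365, 192], dtype=int32))
(195.5, 'bbox', (358, 173, 21, 21), 'top', array([368, 173], dtype=int32), 'left', array([358, 180], dtype=int32), 'right', array([378, 186], dtype=int32), 'bot', array([367, 193], dtype=int32))
0 [array([368., 174.]), array([356., 182.]), array([379., 184.]), array([363., 172.])]
0.3 [array([369., 172.]), array([357., 179.]), array([380., 184.]), array([366., 171.])]
0.6 [array([372., 170.]), array([359., 178.]), array([380., 185.]), array([370., 172.])]
0.9 [array([375., 170.]), array([362., 178.]), array([380., 185.]), array([374., 175.])]
1.2 [array([378., 172.]), array([365., 180.]), array([380., 186.]), array([378., 178.])]
1.4 [array([380., 173.]), array([368., 181.]), array([380., 186.]), array([381., 181.])]
```

The cap's corner moved as predicted for about 0.5 rad, so it is opening. Pushing on.

Converted, 0.004 m is 0.08, 0.003 m is 0.06.

Emit:
shift_gripper:
  increments:
    - {"d": [0.08, 0, -0.02]}
    - {"d": [0.08, 0, 0]}
    - {"d": [0.08, 0, 0]}
    - {"d": [0.06, 0, 0]}
    - {}
    - {}

```text
time_s: 32.6
tcp_pos: [0.6631, 0.1537, 0.0861]
eef_rot: [-0.0, 0.998, -0.059, 0.002]
force: [-11.8, 1.6, 37.7]
width: -0.0001
grasp_force: 18.5
```

```bash
python3 m4.py s12.png | head -2
```

```text
(177.5, 'bbox', (356, 173, 22, 20), 'top', array([363, 173], dtype=int32), 'left', array([356, 183], dtype=int32), 'right', array([377, 185], dtype=int32), 'bot', array([365, 192], dtype=int32))
(186.0, 'bbox', (362, 175, 17, 19), 'top', array([368, 175], dtype=int32), 'left', array([362, 179], dtype=int32), 'right', array([378, 186], dtype=int32), 'bot', array([367, 193], dtype=int32))
```

The tip jams on the tab: the force points through the hinge. I'll relieve it, back off, drop lower and push on the plate's free edge instead.

Converted, -0.008 m is -0.16, -0.015 m is -0.3.

Emit:
shift_gripper:
  increments:
    - {"d": [0, 0, -0.16]}
    - {"d": [0, 0, -0.08]}
    - {"d": [-0.2, 0, 0]}
    - {"d": [-0.3, 0, 0]}
    - {"d": [-0.3, 0, 0]}
    - {}
    - {}

```text
time_s: 33.35
tcp_pos: [0.6215, 0.1588, 0.0904]
eef_rot: [0.001, 0.998, -0.059, -0.001]
force: [1.3, -0.0, 0.7]
width: 0.0
grasp_force: 0.0
```

```bash
python3 m4.py s13.png | sed -n 2p;python3 -c "
from h import *
go(.6265+.005*.993,.158-.005*.118,.062,-6.9)"
```

```text
(199.0, 'bbox', (362, 172, 17, 22), 'top', array([373, 172], dtype=int32), 'left', array([362, 179], dtype=int32), 'right', array([378, 186], dtype=int32), 'bot', array([367, 193], dtype=int32))
tcp [0.622  0.1585 0.0905] d [ 0.0096 -0.0001  0.0285] yaw -6.8 tilt [-0.001 -0.002] j7 -1.32 w 0.0001 F [-0.1 -0.3  0.1]
rz 0.002
```

Converted, 0.014 m is 0.28, 0.008 m is 0.16.

Emit:
shift_gripper:
  increments:
    - {"d": [0, 0, 0.28]}
    - {"d": [0, 0, 0.28]}
    - {"d": [0.16, 0, 0]}
    - {"d": [0.16, 0, 0]}
    - {"d": [0.12, 0, 0]}
    - {"d": [0.12, 0, 0]}
    - {}
    - {}

```text
time_s: 34.2
tcp_pos: [0.6489, 0.1553, 0.0627]
eef_rot: [0.001, 0.998, -0.059, -0.001]
force: [-0.4, 0.2, 0.2]
width: -0.0001
grasp_force: 0.0
```

```bash
python3 m4.py s14.png | sed -n 2p;python3 -c "
from h import *
go(.6265+.034*.993,.158-.034*.118,.062,-6.9)"
```

```text
(191.5, 'bbox', (363, 172, 16, 22), 'top', array([374, 172], dtype=int32), 'left', array([363, 179], dtype=int32), 'right', array([378, 186], dtype=int32), 'bot', array([367, 193], dtype=int32))
tcp [0.6487 0.1554 0.0627] d [0.0117 0.     0.0007] yaw -6.8 tilt [-0.002 -0.002] j7 -1.33 w -0.0002 F [-0.1  1.5 -0.2]
rz 0.002
```

Converted, 0.004 m is 0.08, 0.001 m is 0.02.

Emit:
shift_gripper:
  increments:
    - {"d": [0.08, 0, 0]}
    - {"d": [0.08, 0, 0]}
    - {"d": [0.08, 0, 0]}
    - {"d": [0.02, 0, 0]}
    - {}
    - {}

```text
time_s: 34.85
tcp_pos: [0.6617, 0.1537, 0.0624]
eef_rot: [0.001, 0.998, -0.059, -0.001]
force: [-0.1, 0.3, -0.7]
width: -0.0002
grasp_force: 0.0
```

```bash
python3 m4.py s15.png | sed -n 2p
```

```text
(156.5, 'bbox', (365, 174, 15, 20), 'top', array([376, 174], dtype=int32), 'left', array([365, 181], dtype=int32), 'right', array([379, 184], dtype=int32), 'bot', array([367, 193], dtype=int32))
```

Emit:
shift_gripper:
  increments:
    - {"d": [-0.4, 0, 0]}
    - {"d": [-0.6, 0, 0]}
    - {"d": [-0.6, 0, 0]}
    - {"d": [0, 0, -0.8]}
    - {"d": [0, 0, -0.8]}
    - {"d": [-0.6, 0.6, 0]}
    - {"d": [-0.6, 0.6, 0]}
    - {}
    - {}

```text
time_s: 35.8
tcp_pos: [0.5152, 0.1104, 0.1433]
eef_rot: [0.001, 0.998, -0.06, -0.001]
force: [0.2, 0.1, -0.6]
width: 0.0003
grasp_force: 0.0
```

```bash
python3 m4.py s16.png | sed -n 2p; python3 m3.py 17
```

```text
(150.0, 'bbox', (365, 174, 15, 20), 'top', array([376, 174], dtype=int32), 'left', array([365, 181], dtype=int32), 'right', array([379, 184], dtype=int32), 'bot', array([368, 193], dtype=int32))
tcp [0.5164 0.1113 0.1431] d [-0.0539  0.0579  0.1332] yaw -6.8 tilt [-0.001 -0.001] j7 -1.19 w -0.0001 F [-0.1  0.8 -0.2]
rz -1.567
top white 73.5 [ 0.624  -0.0481] [ 0.6034 -0.0754] [ 0.6528 -0.0239] [628. -50.] [50. 45.] 83.4
top white 65.0 [0.638  0.0546] [0.6213 0.0284] [0.6633 0.0798] [642.  54.] [42. 52.] 0.6
top white 31.0 [0.6551 0.1333] [0.6369 0.1244] [0.6791 0.1506] [657. 133.] [21. 46.] 67.6
```

The cap reads about 1.2 rad open. The hinge corner at (367,193) has not moved, the neighbours are unchanged, and the arm is clear. Handing in.

```bash
python3 -c "
from workcell import r
print(r.hand_in())"
```

```text
the job is handed in; nothing more can be done
None
```

I handed the job in at about 36 s on the robot's clock. The mill is upright on the cork mat, and the red box is turned round and pushed fully home with its cap about 1.2 rad open. I saw no movement of the neighbour boxes and did not check the pot, oil bottle or bowl separately. The hand-in gave no verdict.

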